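Open the twin-catch sample drawer

TASK

Slide the squat metal tin that stands before the wooden sample cabinet along the table, upright and without lifting it, out of the way of the cabinet's drawer. Then press the two round buttons on top of the cabinet down together with two spread fingertips, and keep both fully down until the drawer has sprung all the way out without touching the tin. Let both buttons come up again and leave the drawer open; do not disturb the mugs, bowls and other things.

Things in the scene. Friction and masses are not known exactly. Their poses are not given: they have to be found in the camera images.
- cabinet: Dark walnut sample cabinet, 200 mm deep (x) by 160 wide (y) by 75 high, fixed to the table. Origin at the centre of its underside; its -x axis points out of its drawer front, z up. The closed drawer's front panel (126 mm wide, from 8 to 64 mm above the table) has its face at x = -110 mm, a small brass stud 8 mm in front of it; fully open, the panel's face stands at x = -170 mm.
- drawer (a joint): How far the drawer has come out, m: 0 shut, 0.060 fully out. The drawer is pushed out by a spring (about 2 N) and a damper, and is caught by both buttons: it moves only while BOTH are at least 4 mm down, takes about 2 s to come fully out, and stops where it is if either button comes up early. Once it is more than 53 mm out the buttons are free to come up.
- key_left_top (a point): Centre of the top face of the left (+y) round brass button on the cabinet: 26 mm across, flat, its top 93 mm above the table, standing 6 mm proud of a round wooden collar 42 mm across. The two button centres are 60 mm apart along the cabinet's y axis and both lie at cabinet x = -45 mm. The point moves down with the button.
- key_right_top (a point): The same on the right (-y) round brass button.
- key_left (a joint): How far the left button is pressed, m: 0 up, 0.006 fully down. Sprung: it starts to move at 1.5 N and is fully down at 5 N (10 N for the pair). The pair must go down together: it counts as a fault if one is pressed over 4.5 mm while the other is less than 1 mm down.
- key_right (a joint): The same for the right button.
- tin: Squat round aluminium tin with a brass lid, 70 mm across and 50 high, about 0.22 kg, loose on the table about 170 mm in front of the cabinet's centre and so in the drawer's way. Origin at the centre of its underside, z up. To be clear of the drawer its centre must be more than 98 mm to either side (cabinet y) or farther out than 206 mm (cabinet x below -206). There is free table on both sides of it, to at least 160 mm from the cabinet's centre line.
- mug_a: White china mug, 76 mm across and 85 high, beside the cabinet. Loose; leave alone. Origin at the centre of its underside.
- mug_b: White china mug like mug_a, on the cabinet's other side. Loose; leave alone. Origin at the centre of its underside.
- bowl_a: White china tasting bowl, 100 mm across and 55 high. Loose; leave alone. Origin at the centre of its underside.
- bowl_b: Second white tasting bowl, like bowl_a. Loose; leave alone. Origin at the centre of its underside.
- plate: White china plate, 150 mm across and 18 high. Loose; leave alone. Origin at the centre of its underside.
- timer: Flat grey desk timer, 70 x 85 x 22 mm, with two small SQUARE keys that have nothing to do with the drawer. Loose; leave alone. Origin at the centre of its underside.
There are look-alikes about, which are no part of the job. Of the things that look like the tin, the largest one is meant.

How it is judged:
By the outcome, as a careful person would: the job done as asked, in the order asked, and still so for the second after the job is handed in, with the robot touching nothing.
It also fails if it takes over 48 s, if anything falls off the work surface, if the arm or the gripper's body presses on something with over 40 N, if the wrist force passes 120 N, or if a joint passes its speed limit or range.

ROBOT

A 6-joint arm with a two-finger parallel gripper is mounted at the origin on the work surface. World frame = base frame: x ahead of the robot, y to its left, z up, the work surface at z = 0. Lengths are in m, angles in rad, forces in N, time in s.
With the tool pointing down it reaches from about 0.275 to 0.725 m from the base axis. Payload 15.9 kg.
Tool frame: the origin (TCP) lies midway between the tips of the shut fingers; the grasp point (between the pads) lies 19 mm behind it; z points along the fingers, y is the direction in which the jaws open and shut (so a half turn about z gives the same grasp; the last joint's range is limited). The gripper opens to 85 mm and grips with 20 to 120 N. Pads are 22 mm wide; open, the fingers measure 114 mm over their backs; the gripper's body (76 mm by 85 mm) begins 54 mm behind the grasp point. The pads swing forward as they close: fully open they stand 13 mm farther back than shut.
Start: joints at [1.11, 0.213, -0.034, 1.323, 0, 1.571], TCP at [0.222, 0.448, 0.231] pointing down, gripper open.
Joint ranges: [-2.98, 2.98], [-0.74, 1.72], [-1.14, 1.35], [-2.1, 2.04], [-1.57, 1.44], [-3.14, 3.14]. Speed limits (rad/s): [1.89, 1.89, 2.39, 2.57, 3.14, 3.14].

INTERFACE

Orientations are given as a rotation vector (axis times angle).
In Python, from bench import r, eyes, order gives the robot as it stands. The module is installed in compiled form; this text tells all that it offers.
- The arm moves only by the tool arm_command, never from a script. Its argument "moves" is a list of rows, each a list of 7 numbers: the closure, from -1 (fully open) to 1 (shut), so that 0 is half open, then the shift along the world's x, y, z in units of 30 mm (1.0 is 30 mm), then the turn, a rotation vector about the world's x, y, z in units of 6 degrees (1.0 is 6 degrees). A call has 1 to 5 rows; each row is the pose to reach, as a shift and turn from the pose commanded when the call began; what a row does not reach only later rows make up. A row lasts 1/10 s, in which the tool goes at most 50 mm and 8.59 degrees, less where a joint would pass 70% of its speed; a pose out of reach is approached as far as the arm can. A call with a gripper value outside its range is refused whole. The fingers move at their own pace and stop on an object; the grip force is fixed at half the most. Time passes only in rows, so rows that repeat a pose let the fingers close. It gives the time, the measured TCP pose, the force and the opening at its end, in the units of the state.
- r.read_state(): the state, without advancing time (a new reading comes with each control period).
- eyes.read_camera(name): name is "side" or "top"; returns a dict with "color" (400x640x3 uint8, red, green, blue), "camera_matrix" (3x3 intrinsics, pixels), "dist_coeffs" ([k1, k2, p1, p2, k3] as OpenCV has them; the pictures are not rectified), "R" (3x3) and "t" (3): a world point X has camera coordinates R X + t. Camera axes: x right, y down, z forward; pixel columns grow to the right and rows downward; lengths in m; the calibration is good to about 2 mm. A picture is of the moment at which its call begins. There is no depth.
- order.hand_in(): hands the job in, once; it reports no verdict.
The state is a dict: "clock": time; "joint_pos": joint angles; "joint_vel": joint speeds; "joint_efforts": joint torques, N m; "eef_pos": TCP position; "ee_rot": TCP orientation; "contact_force": force on the tool from outside, world axes, zero at the start; "ft_torque": the same for the moment, N m; "opening": opening from 0.0 (shut) to 1.0 (fully open).
Only numpy, scipy, OpenCV 4.12 (cv2) and the standard library are available. Lean on these libraries where they do the work, as an engineer would, in place of code of your own. Each camera call takes 0.05 s, during which the arm holds its last target. There are 200 camera calls.

## Working session

There is one attempt and no reset: what is moved stays moved. The work goes in short steps, Python scripts to look and compute and a tool call to move; the robot and the scene stay as the last step left them, time stands still between calls to the robot, and variables do not carry over. Pictures are saved under pics/ and viewed, about 8 in all and at most 12, crops included, and the job is handed in when it is done.

Besides the shell and the picture viewer there is one more tool, called after "Call:" as a command line: name --pt "numbers of a row" for each row, then --argument value for the rest. arm_command: Moves the arm, as the interface text tells. Its arguments: {"type":"object","properties":{"moves":{"type":"array","items":{"type":"array","items":{"type":"number"}}}},"required":["moves"]}

```bash
mkdir -p pics; python3 - <<'E'
from bench import r,eyes
import cv2,pickle
for n in("top","side"):
    d=eyes.read_camera(n); pickle.dump(d,open(n+"0.pkl","wb"))
    cv2.imwrite(f"pics/{n}0.png",d["color"][:,:,::-1])
    print(n,d["camera_matrix"],d["dist_coeffs"],d["R"],d["t"])
s=r.read_state();print(s)
E
```

```text
top [[449.44418783   0.         317.13672427]
 [  0.         449.44418783 205.30490521]
 [  0.           0.           1.        ]] [0.03169673 0.         0.         0.         0.        ] [[ 1.07217468e-02 -9.99942050e-01 -9.70099895e-04]
 [-9.91511728e-01 -1.05056292e-02 -1.29592146e-01]
 [ 1.29574445e-01  2.35131961e-03 -9.91566909e-01]] [0.01518421 0.54842573 1.05707006]
side [[478.73059725   0.         316.9544881 ]
 [  0.         478.73059725 201.83788187]
 [  0.           0.           1.        ]] [-0.09010777  0.          0.          0.          0.        ] [[ 0.67267746 -0.73988808  0.00840596]
 [-0.35621822 -0.33377523 -0.87275579]
 [ 0.64854731  0.58408879 -0.48808469]] [-0.34133373  0.2733526   0.85260097]
{'clock': 0.1, 'joint_pos': array([ 1.11002064e+00,  2.13323890e-01, -3.49656505e-02,  1.32353299e+00,
        2.30029241e-05,  1.57079125e+00]), 'joint_vel': array([ 0.00156335, -0.00161732, -0.00050529, -0.00120785, -0.00049654,
        0.00049171]), 'joint_efforts': array([ 2.58925065e-03, -6.87246537e+01,  4.87808990e+01,  1.20141607e-02,
        7.06541164e-05, -9.12342244e-06]), 'eef_pos': array([0.22217692, 0.44757898, 0.23086938]), 'ee_rot': array([-7.17332365e-01, -3.05833667e+00,  1.56098117e-03]), 'contact_force': array([ 0.3408782 , -0.7593923 , -0.77193083]), 'ft_torque': array([ 0.0410872 , -0.01474264, -0.03892017]), 'opening': 0.9986467468649636}
```

View pics/top0.png

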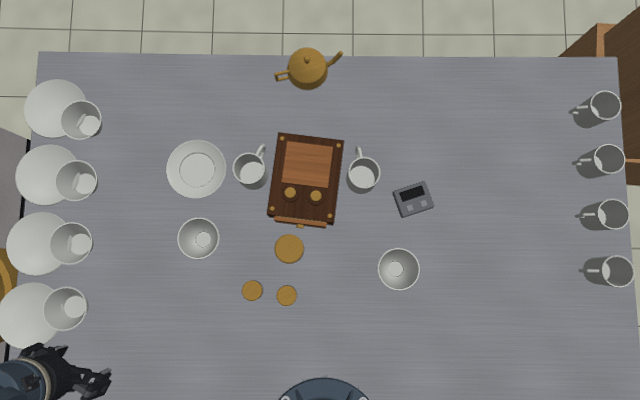

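View pics/side0.png

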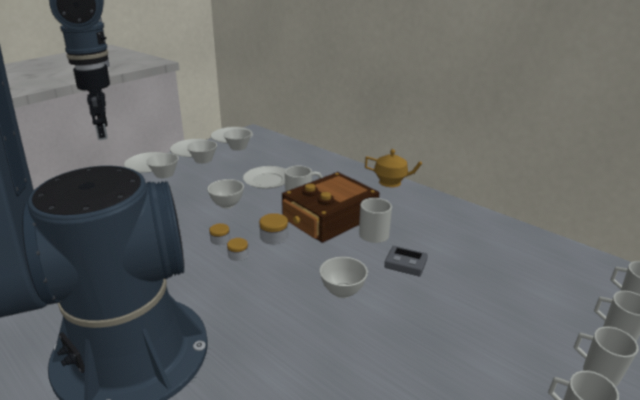

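The top view shows the cabinet at about (305,180), with its round buttons at (290,192) and (316,196). The large tin is at (289,249). The two small look-alike tins are at (252,290) and (287,295). Mugs are at (250,168) and (363,172), bowls at (198,238) and (398,269), and the timer at (413,198). The side view agrees, with the tin at (273,228). Next I'll measure positions by casting rays.

```bash
cat > h.py <<'E'
import numpy as np,cv2,pickle
def ray(d,uv):
    n=cv2.undistortPoints(np.float64([[uv]]),d["camera_matrix"],d["dist_coeffs"])[0,0]
    return -d["R"].T@d["t"], d["R"].T@np.r_[n,1]
def on(d,uv,z):
    o,v=ray(d,uv); return o+v*(z-o[2])/v[2]
def tri(d1,u1,d2,u2):
    (a,v),(b,w)=ray(d1,u1),ray(d2,u2)
    s=np.linalg.lstsq(np.c_[v,-w],b-a,rcond=None)[0]
    p,q=a+s[0]*v,b+s[1]*w; return (p+q)/2,np.linalg.norm(p-q)
def brass(d,lo=(12,110,90),hi=(25,255,255)):
    hsv=cv2.cvtColor(d["color"],cv2.COLOR_RGB2HSV); return cv2.inRange(hsv,lo,hi)
E
python3 - <<'E'
from h import *
for n in("top","side"):
    d=pickle.load(open(n+"0.pkl","rb"));m=brass(d)
    k,l,s,c=cv2.connectedComponentsWithStats(m)
    for i in range(1,k):
        if s[i,4]>8: print(n,s[i],c[i].round(1),*( [on(d,c[i],z).round(4) for z in(.05,.093)]))
    # bigger crops
    x0,y0,x1,y1=(180,110,440,310) if n=="top" else (200,150,400,270)
    im=cv2.resize(d["color"][y0:y1,x0:x1,::-1],None,fx=3 if n=="top" else 4,fy=3 if n=="top" else 4,interpolation=cv2.INTER_CUBIC);cv2.imwrite(f"pics/{n}0c.png",im)
d=pickle.load(open("top0.pkl","rb"))
hsv=cv2.cvtColor(d["color"],cv2.COLOR_RGB2HSV);print([hsv[y,x] for y,x in((192,290),(196,316),(249,289),(160,305),(205,290))])
E
```

```text
top [596  23  20  33 338] [601.5  37.6] [ 0.9728 -0.6791  0.05  ] [ 0.9501 -0.651   0.093 ]
top [ 275   48   67   37 1182] [307.8  65.6] [0.8972 0.0481 0.05  ] [0.8775 0.0469 0.093 ]
top [278  76  11   5  27] [282.9  78.1] [0.8642 0.1095 0.05  ] [0.8458 0.1058 0.093 ]
top [280 136   5   5  20] [281.9 138. ] [0.7115 0.1089 0.05  ] [0.6993 0.1053 0.093 ]
top [ 281  141   52   47 1977] [306.8 163.9] [0.6474 0.0471 0.05  ] [0.6377 0.046  0.093 ]
top [336 143   5   5  19] [338.  144.8] [ 0.6958 -0.0283  0.05  ] [ 0.6842 -0.0264  0.093 ]
top [626 158  14   5  53] [632.7 160.3] [ 0.663  -0.7326  0.05  ] [ 0.6527 -0.7024  0.093 ]
top [284 187  12  11 103] [289.6 192. ] [0.5781 0.0876 0.05  ] [0.5712 0.0848 0.093 ]
top [310 190  12  11 102] [315.5 195.1] [0.5711 0.0252 0.05  ] [0.5645 0.0249 0.093 ]
top [269 206   6   5  22] [271.9 208. ] [0.5387 0.1294 0.05  ] [0.5334 0.125  0.093 ]
top [327 213   6   5  21] [329.4 215.2] [ 0.5227 -0.0086  0.05  ] [ 0.518  -0.0075  0.093 ]
top [274 216  53  12 267] [300.  221.1] [0.508  0.0615 0.05  ] [0.5039 0.0598 0.093 ]
top [275 234  28  29 641] [288.6 2
[... 587 characters left out ...]
   4   3   9] [288.4 191.7] [0.5703 0.1619 0.05  ] [0.514  0.1037 0.093 ]
side [284 200  35  37 211] [305.8 214.1] [0.5163 0.046  0.05  ] [ 0.4637 -0.0039  0.093 ]
side [260 214  28  17 380] [274.  221.7] [0.4376 0.0774 0.05  ] [0.3906 0.0252 0.093 ]
side [295 216   5   6  25] [297.2 218.3] [0.4871 0.0475 0.05  ] [ 0.4366 -0.0026  0.093 ]
side [210 224  19  12 179] [219.2 229.4] [0.3252 0.1466 0.05  ] [0.2862 0.0896 0.093 ]
side [228 238  19  14 208] [237.2 244.2] [0.3146 0.0672 0.05  ] [0.2763 0.0158 0.093 ]
[array([ 19, 152, 156], dtype=uint8), array([ 19, 154, 151], dtype=uint8), array([ 19, 154, 147], dtype=uint8), array([ 13, 150, 138], dtype=uint8), array([ 12, 142,  70], dtype=uint8)]
```

View pics/top0c.png

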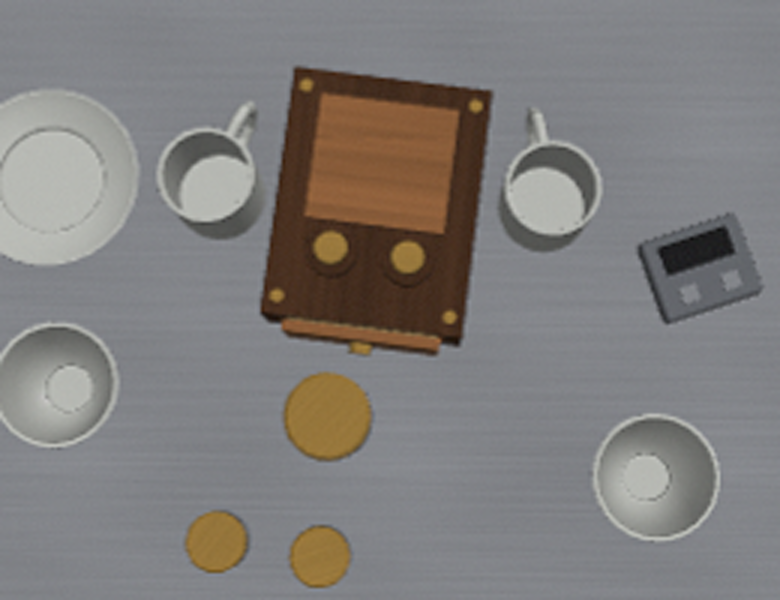

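Measurements, with each check against the given sizes:

| Item | Result | Check |
|---|---|---|
| Button spacing | 60.3 mm | 60 mm given |
| Cabinet yaw | about -6.5° | - |
| Cabinet centre | (0.613, 0.050) | - |
| Tin centre | (0.443, 0.087), cabinet (-0.173, +0.018) | about 170 mm in front, as given |
| Bowl edges on the +y side | cabinet y about +0.18 | - |
| Bowl edges on the -y side | cabinet y about -0.19 | - |

The -y side has more room. I'll cage the tin between the fingers and push it to cabinet y of about -0.116.

Call:
arm_command --pt "-1 0.8 -1.3 0 0 0 0.8" --pt "-1 1.6 -2.6 0 0 0 1.6" --pt "-1 2.4 -3.9 0 0 0 2.4" --pt "-1 3.2 -5.2 0 0 0 3.3" --pt "-1 4 -6.5 0 0 0 3.3"

```text
clock: 0.6
eef_pos: [0.3427, 0.2511, 0.2312]
ee_rot: [-0.175, -3.137, 0.0]
contact_force: [1.2, 1.1, 0.8]
opening: 0.999
```

Call:
arm_command --pt "-1 0.8 -1.2 -0.5 0 0 0" --pt "-1 1.6 -2.5 -1 0 0 0" --pt "-1 2.4 -3.8 -1.5 0 0 0" --pt "-1 3.36 -5.5 -2 0 0 0" --pt "-1 3.36 -5.5 -2.6 0 0 0"

```text
clock: 1.1
eef_pos: [0.4451, 0.0843, 0.1531]
ee_rot: [0.187, 3.135, -0.001]
contact_force: [-1.1, 0.3, -0.9]
opening: 0.998
```

```bash
python3 - <<'E'
from bench import r
s=r.read_state()
from scipy.spatial.transform import Rotation as R
print(s["clock"],s["eef_pos"],s["joint_pos"],s["opening"],s["contact_force"]);M=R.from_rotvec(s["ee_rot"]).as_matrix();print(M)
E
```

```text
1.1 [0.44506332 0.08428361 0.15308305] [ 1.87738687e-01  1.46710279e-01 -3.15446294e-01  1.10743227e+00
 -8.33321554e-04  3.06860343e-01] 0.9977505001623409 [-1.11168321  0.25402194 -0.88041602]
[[-9.92912400e-01  1.18840921e-01  1.34180048e-03]
 [ 1.18840217e-01  9.92913214e-01 -5.93316053e-04]
 [-1.40280165e-03 -4.29651007e-04 -9.99998924e-01]]
```

Call:
arm_command --pt "-1 0 0 -1 0 0 0" --pt "-1 0 0 -2 0 0 0" --pt "-1 0 0 -2.6 0 0 0" --pt "-1 0 0 -2.6 0 0 0"

```text
clock: 1.5
eef_pos: [0.4413, 0.0874, 0.0731]
ee_rot: [-0.181, -3.132, 0.002]
contact_force: [-0.0, 0.1, 0.4]
opening: 0.997
```

```bash
python3 - <<'E'
from bench import r,eyes
import cv2,numpy as np
a=eyes.read_camera("side")["color"][140:280,190:350,::-1];b=eyes.read_camera("top")["color"][170:310,210:370,::-1]
cv2.imwrite("pics/p1.png",cv2.resize(np.vstack([np.hstack([a,b])]),None,fx=2.5,fy=2.5,interpolation=cv2.INTER_CUBIC))
s=r.read_state();print(s["clock"],s["eef_pos"],s["contact_force"])
E
```

```text
1.6 [0.44306799 0.08783305 0.07568261] [-0.09440012 -0.50919886  0.33730559]
```

View pics/p1.png

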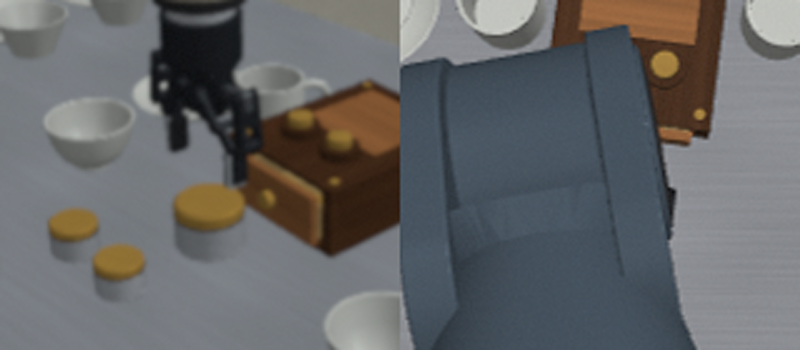

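The side crop shows the two fingertips straddling the tin, with their midpoint over its centre (both at crop column 209). In the top crop the arm hides the tin. Descending.

Call:
arm_command --pt "-1 0 0 -0.5 0 0 0" --pt "-1 0 0 -0.9 0 0 0" --pt "-1 0 0 -1.3 0 0 0" --pt "-1 0 0 -1.3 0 0 0"

```text
clock: 2.0
eef_pos: [0.4431, 0.0879, 0.0365]
ee_rot: [-0.181, -3.136, 0.0]
contact_force: [-0.3, 0.4, -0.6]
opening: 0.999
```

Call:
arm_command --pt "-1 0 0 -0.4 0 0 0" --pt "-1 0 0 -0.7 0 0 0" --pt "-1 0 0 -1.0 0 0 0" --pt "-1 0 0 -1.0 0 0 0"

```text
clock: 2.4
eef_pos: [0.4426, 0.0878, 0.0057]
ee_rot: [-0.181, -3.135, 0.0]
contact_force: [0.1, 0.1, 0.1]
opening: 1.001
```

Call:
arm_command --pt "-0.8 0 0 0 0 0 0" --pt "-0.8 0 0 0 0 0 0" --pt "-0.8 0 0 0 0 0 0"

```text
clock: 2.7
eef_pos: [0.4434, 0.0879, 0.0067]
ee_rot: [0.181, 3.136, 0.0]
contact_force: [-1.1, -0.1, 0.8]
opening: 0.902
```

Call:
arm_command --pt "-0.8 -0.01 -0.1 0 0 0 0" --pt "-0.8 -0.03 -0.25 0 0 0 0" --pt "-0.8 -0.06 -0.5 0 0 0 0" --pt "-0.8 -0.09 -0.8 0 0 0 0" --pt "-0.8 -0.13 -1.1 0 0 0 0"

```text
clock: 3.2
eef_pos: [0.4393, 0.054, 0.0064]
ee_rot: [0.181, 3.136, 0.0]
contact_force: [-0.1, 2.2, 1.7]
opening: 0.9
```

Call:
arm_command --pt "-0.8 -0.03 -0.3 0 0 0 0" --pt "-0.8 -0.07 -0.6 0 0 0 0" --pt "-0.8 -0.1 -0.9 0 0 0 0" --pt "-0.8 -0.14 -1.2 0 0 0 0" --pt "-0.8 -0.17 -1.5 0 0 0 0"

```text
clock: 3.7
eef_pos: [0.434, 0.009, 0.0063]
ee_rot: [-0.181, -3.136, 0.0]
contact_force: [0.3, 2.9, 1.9]
opening: 0.904
```

Call:
arm_command --pt "-0.8 -0.03 -0.3 0 0 0 0" --pt "-0.8 -0.07 -0.6 0 0 0 0" --pt "-0.8 -0.1 -0.9 0 0 0 0" --pt "-0.8 -0.14 -1.2 0 0 0 0" --pt "-0.8 -0.17 -1.5 0 0 0 0"

```text
clock: 4.2
eef_pos: [0.4288, -0.0359, 0.0063]
ee_rot: [-0.181, -3.136, -0.0]
contact_force: [-0.1, 2.3, 2.1]
opening: 0.903
```

Call:
arm_command --pt "-0.8 -0.03 -0.2 0 0 0 0" --pt "-0.8 -0.05 -0.4 0 0 0 0" --pt "-0.8 -0.05 -0.47 0 0 0 0" --pt "-0.8 -0.05 -0.47 0 0 0 0"

```text
clock: 4.6
eef_pos: [0.4274, -0.0496, 0.0062]
ee_rot: [-0.182, -3.136, 0.001]
contact_force: [-0.9, 0.0, 1.1]
opening: 0.901
```

Call:
arm_command --pt "-1 0 0.05 0 0 0 0" --pt "-1 0 0.05 0 0 0 0" --pt "-1 0 0.05 0 0 0 0"

```text
clock: 4.9
eef_pos: [0.4275, -0.0476, 0.0063]
ee_rot: [-0.18, -3.136, 0.0]
contact_force: [0.1, -0.2, -0.4]
opening: 1.005
```

```bash
python3 - <<'E'
from bench import r,eyes
import cv2,numpy as np
a=eyes.read_camera("side")["color"][150:310,210:400,::-1]
cv2.imwrite("pics/p2.png",cv2.resize(a,None,fx=3,fy=3,interpolation=cv2.INTER_CUBIC))
s=r.read_state();print(s["clock"],s["eef_pos"],s["joint_pos"][5],s["contact_force"])
E
```

```text
4.95 [ 0.4275158  -0.04760834  0.00629498] 0.0040129968132945676 [ 0.76638929  0.03757329 -0.27538436]
```

View pics/p2.png

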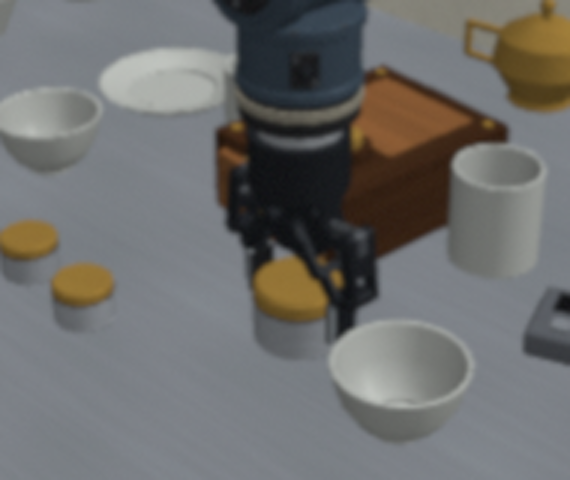

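The side view shows the tin upright between the open fingers, clear of the bowl at its right, and nothing else has moved. I'll raise the arm straight up and take the fingers over the buttons.

Call:
arm_command --pt "-1 0 0 0.5 0 0 0" --pt "-1 0 0 1.3 0 0 0" --pt "-1 0 0 2.5 0 0 0" --pt "-1 0 0 3.9 0 0 0" --pt "-1 0 0 5.3 0 0 0"

```text
clock: 5.45
eef_pos: [0.427, -0.0476, 0.1669]
ee_rot: [-0.181, -3.136, 0.0]
contact_force: [2.0, -0.1, -1.0]
opening: 0.998
```

Call:
arm_command --pt "-0.08 1 0.75 0 0 0 0" --pt "-0.08 2 1.5 0 0 0 0" --pt "-0.08 3 2.25 0 0 0 0" --pt "-0.08 4 3 0 0 0 0" --pt "-0.08 4.68 3.42 0 0 0 0"

```text
clock: 5.95
eef_pos: [0.5694, 0.0566, 0.1649]
ee_rot: [0.179, 3.136, 0.0]
contact_force: [-0.1, -0.7, 0.4]
opening: 0.537
```

Call:
arm_command --pt "-0.08 0 0 -0.5 0 0 0" --pt "-0.08 0 0 -1.0 0 0 0" --pt "-0.08 0 0 -1.5 0 0 0" --pt "-0.08 0 0 -1.9 0 0 0" --pt "-0.08 0 0 -1.9 0 0 0"

```text
clock: 6.45
eef_pos: [0.5669, 0.0548, 0.1068]
ee_rot: [-0.181, -3.134, 0.001]
contact_force: [-1.1, 0.3, 0.6]
opening: 0.54
```

```bash
python3 - <<'E'
from bench import r,eyes
from h import *
S=eyes.read_camera("side");T=eyes.read_camera("top")
for n,d in(("side",S),("top",T)): pickle.dump(d,open(n+"1.pkl","wb"))
a=S["color"][130:240,270:400,::-1];b=T["color"][130:240,250:380,::-1]
cv2.imwrite("pics/p3.png",cv2.resize(np.hstack([a,b]),None,fx=3,fy=3,interpolation=cv2.INTER_CUBIC))
s=r.read_state();print(s["clock"],s["eef_pos"],s["ee_rot"],s["joint_pos"],s["contact_force"],s["opening"])
k,l,st,c=cv2.connectedComponentsWithStats(brass(T))
for i in range(1,k):
    if st[i,4]>300: print(st[i],c[i],on(T,c[i],.05))
E
```

```text
6.55 [0.56793163 0.05484279 0.10862134] [-1.80842666e-01 -3.13636833e+00  7.09196123e-05] [ 9.62907552e-02  4.06988171e-01 -8.14560376e-02  1.08237383e+00
 -4.23215747e-05  2.11482999e-01] [-0.11795818 -0.00798014  1.34169527] 0.5368845268019806
[595  23  21  33 348] [601.41954023  37.87931034] [ 0.97210825 -0.6787625   0.05      ]
[ 275   48   67   39 1309] [306.92971734  66.75553858] [0.89430674 0.05016533 0.05      ]
[  0 249  18  52 578] [  6.17820069 274.2266436 ] [0.37757471 0.74020668 0.05      ]
```

View pics/p3.png

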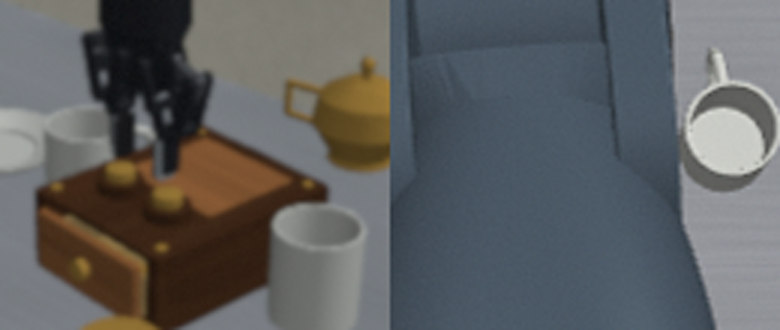

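The side crop shows the fingertips (122,158) and (165,178) right above the two buttons (122,175) and (167,198). The top view is hidden by the arm, so I'll check the tin with the saved side picture before pressing.

```bash
python3 - <<'E'
from h import *
for f in("side0.pkl","side1.pkl"):
    d=pickle.load(open(f,"rb"));k,l,st,c=cv2.connectedComponentsWithStats(brass(d))
    for i in range(1,k):
        if 150<st[i,4]<600: p=on(d,c[i],.05);q=p[:2]-[.6126,.0498];print(f,st[i],p.round(4),"cab",(q@[.9936,-.1132]).round(4),(q@[.1132,.9936]).round(4))
E
```

```text
side0.pkl [366 150  46  28 559] [0.9082 0.0549 0.05  ] cab 0.2931 0.0386
side0.pkl [284 200  35  37 211] [0.5163 0.046  0.05  ] cab -0.0953 -0.0147
side0.pkl [260 214  28  17 380] [0.4376 0.0774 0.05  ] cab -0.177 0.0076
side0.pkl [210 224  19  12 179] [0.3252 0.1466 0.05  ] cab -0.2965 0.0636
side0.pkl [228 238  19  14 208] [0.3146 0.0672 0.05  ] cab -0.2981 -0.0165
side1.pkl [210 224  19  12 185] [0.3245 0.1464 0.05  ] cab -0.2972 0.0634
side1.pkl [228 238  19  14 213] [0.3139 0.0669 0.05  ] cab -0.2987 -0.0168
```

```bash
python3 - <<'E'
from h import *
d=pickle.load(open("side1.pkl","rb"));m=brass(d);m[:, :270]=0;m[:229]=0
k,l,st,c=cv2.connectedComponentsWithStats(m)
for i in range(1,k):
    if st[i,4]>30: p=on(d,c[i],.05);q=p[:2]-[.6126,.0498];print(st[i],p.round(4),"cab",(q@[.9936,-.1132]).round(4),(q@[.1132,.9936]).round(4))
E
```

```text
[295 229  30  28 523] [ 0.425  -0.0534  0.05  ] cab -0.1747 -0.1238
```

By the side view the tin is at cabinet y of about -0.124 raw, or -0.113 after correcting for the bias seen in the first picture. That clears the 98 mm limit. Now I'll feel down onto the buttons.

Call:
arm_command --pt "-0.08 0 0 -0.2 0 0 0" --pt "-0.08 0 0 -0.4 0 0 0" --pt "-0.08 0 0 -0.5 0 0 0" --pt "-0.08 0 0 -0.5 0 0 0"

```text
clock: 6.95
eef_pos: [0.568, 0.0548, 0.0932]
ee_rot: [0.181, 3.136, 0.0]
contact_force: [0.3, -0.3, 2.4]
opening: 0.538
```

Call:
arm_command --pt "-0.08 0 0 -0.1 0 0 0" --pt "-0.08 0 0 -0.2 0 0 0" --pt "-0.08 0 0 -0.2 0 0 0"

```text
clock: 7.25
eef_pos: [0.5681, 0.0548, 0.0885]
ee_rot: [0.181, 3.135, 0.0]
contact_force: [-6.3, 0.4, 16.3]
opening: 0.541
```

Call:
arm_command --pt "-0.08 0 0 -0.05 0 0 0" --pt "-0.08 0 0 -0.05 0 0 0"

```text
clock: 7.45
eef_pos: [0.5683, 0.0549, 0.0883]
ee_rot: [0.181, 3.134, 0.0]
contact_force: [-13.4, -1.4, 37.2]
opening: 0.54
```

```bash
python3 - <<'E'
from bench import r,eyes
from h import *
S=eyes.read_camera("side")
cv2.imwrite("pics/p4.png",cv2.resize(S["color"][140:270,260:400,::-1],None,fx=4,fy=4,interpolation=cv2.INTER_CUBIC))
s=r.read_state();print(s["clock"],s["eef_pos"],s["ee_rot"],s["contact_force"],s["ft_torque"],s["opening"])
E
```

```text
7.5 [0.56824073 0.05487221 0.08827825] [1.80727435e-01 3.13423869e+00 5.06409410e-04] [-14.55442573  -1.21332303  38.0532928 ] [-0.3076774   2.98066457  0.03164418] 0.5421079761061985
```

View pics/p4.png

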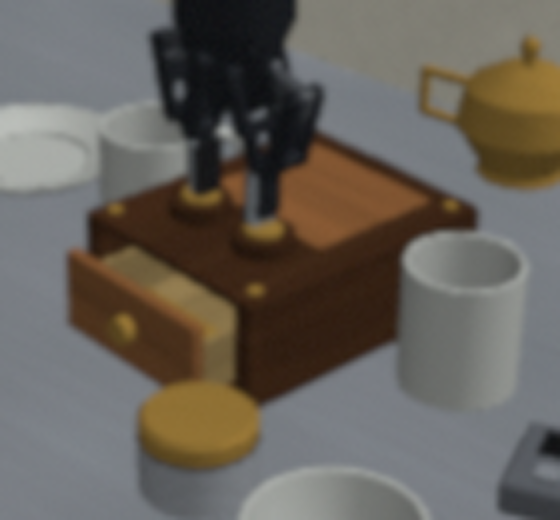

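The side view shows both fingertips on the buttons, now flush with their collars at (200,200) and (262,235). The drawer is coming out past the tin without touching it. The force is 38 N, so the buttons are on their stops. I'll ease off by about 1 mm and hold.

Call:
arm_command --pt "-0.08 0 0 0.03 0 0 0" --pt "-0.08 0 0 0.03 0 0 0" --pt "-0.08 0 0 0.03 0 0 0" --pt "-0.08 0 0 0.03 0 0 0" --pt "-0.08 0 0 0.03 0 0 0"

```text
clock: 8.0
eef_pos: [0.5681, 0.0549, 0.0884]
ee_rot: [0.181, 3.135, 0.0]
contact_force: [-8.2, -1.6, 25.9]
opening: 0.542
```

Call:
arm_command --pt "-0.08 0 0 0 0 0 0" --pt "-0.08 0 0 0 0 0 0" --pt "-0.08 0 0 0 0 0 0" --pt "-0.08 0 0 0 0 0 0" --pt "-0.08 0 0 0 0 0 0"

```text
clock: 8.5
eef_pos: [0.5682, 0.0548, 0.0884]
ee_rot: [0.181, 3.135, 0.0]
contact_force: [-9.1, -0.5, 25.5]
opening: 0.542
```

Call:
arm_command --pt "-0.08 0 0 0 0 0 0" --pt "-0.08 0 0 0 0 0 0" --pt "-0.08 0 0 0 0 0 0" --pt "-0.08 0 0 0 0 0 0" --pt "-0.08 0 0 0 0 0 0"

```text
clock: 9.0
eef_pos: [0.5681, 0.0549, 0.0884]
ee_rot: [0.181, 3.135, 0.0]
contact_force: [-8.9, -1.2, 25.8]
opening: 0.543
```

Call:
arm_command --pt "-0.08 0 0 0 0 0 0" --pt "-0.08 0 0 0 0 0 0" --pt "-0.08 0 0 0 0 0 0" --pt "-0.08 0 0 0 0 0 0" --pt "-0.08 0 0 0 0 0 0"

```text
clock: 9.5
eef_pos: [0.5682, 0.0548, 0.0884]
ee_rot: [0.181, 3.135, 0.0]
contact_force: [-9.5, -0.7, 24.8]
opening: 0.543
```

Call:
arm_command --pt "-0.08 0 0 0 0 0 0" --pt "-0.08 0 0 0 0 0 0" --pt "-0.08 0 0 0 0 0 0" --pt "-0.08 0 0 0 0 0 0" --pt "-0.08 0 0 0 0 0 0"

```text
clock: 10.0
eef_pos: [0.5682, 0.0548, 0.0884]
ee_rot: [0.181, 3.135, 0.0]
contact_force: [-9.1, -1.0, 25.7]
opening: 0.538
```

Call:
arm_command --pt "-0.08 0 0 0 0 0 0" --pt "-0.08 0 0 0 0 0 0" --pt "-0.08 0 0 0 0 0 0" --pt "-0.08 0 0 0 0 0 0" --pt "-0.08 0 0 0 0 0 0"

```text
clock: 10.5
eef_pos: [0.5682, 0.0549, 0.0884]
ee_rot: [0.181, 3.135, 0.0]
contact_force: [-9.8, -0.8, 25.9]
opening: 0.542
```

```bash
python3 - <<'E'
from bench import r,eyes
from h import *
S=eyes.read_camera("side")
o=on(S,(0,0),0)
def px(c):
    w=np.r_[np.float64([.6126,.0498])+c[0]*np.array([.9936,-.1132])+c[1]*np.array([.1132,.9936]),c[2]]
    return cv2.projectPoints(w[None],cv2.Rodrigues(S["R"])[0],S["t"],S["camera_matrix"],S["dist_coeffs"])[0][0,0].round(1)
print("expected top corners of panel fully out",px((-.17,.063,.064)),px((-.17,-.063,.064)),"stud",px((-.178,0,.036)))
cv2.imwrite("pics/p5.png",cv2.resize(S["color"][140:270,260:400,::-1],None,fx=4,fy=4,interpolation=cv2.INTER_CUBIC))
s=r.read_state();print(s["clock"],s["eef_pos"],s["contact_force"],s["opening"])
E
```

```text
expected top corners of panel fully out [262.8 207. ] [294.5 227.7] stud [275.8 228. ]
10.55 [0.56815258 0.05483826 0.08841176] [-9.48457095 -0.42779836 25.60705521] 0.5407840039751698
```

View pics/p5.png

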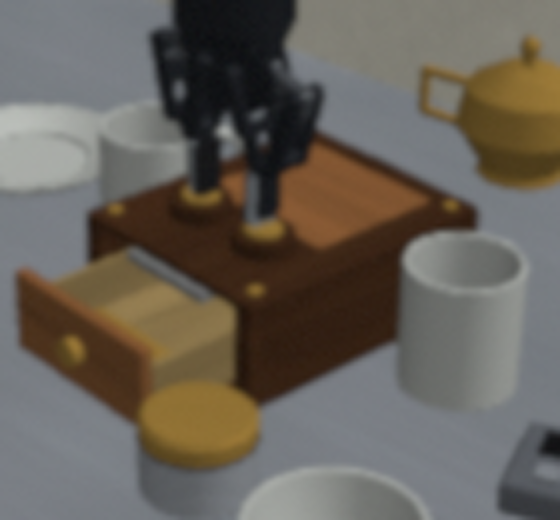

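```bash
python3 - <<'E'
from bench import r,eyes
from h import *
S=eyes.read_camera("side")
def px(c):
    w=np.r_[np.float64([.6126,.0498])+c[0]*np.array([.9936,-.1132])+c[1]*np.array([.1132,.9936]),c[2]]
    return cv2.projectPoints(w[None],cv2.Rodrigues(S["R"])[0],S["t"],S["camera_matrix"],S["dist_coeffs"])[0][0,0].round(1)
print("pred stud at 0,.05,.06:",[px((-.114-e,0,.036)) for e in(0,.05,.06)])
m=brass(S);m[:215]=0;m[:,300:]=0;m[:,265:265]=0
k,l,st,c=cv2.connectedComponentsWithStats(m)
for i in range(1,k):
    if st[i,0]>255: print(st[i],c[i].round(1))
print("closed observed 297.2 218.3")
E
```

```text
pred stud at 0,.05,.06: [array([296.3, 219.1]), array([280.4, 226. ]), array([277.1, 227.4])]
[275 215  25  38 329] [292.8 226.7]
[275 224   7   7  33] [278.2 226.8]
closed observed 297.2 218.3
```

The stud has gone from (297.2, 218.3) to (278.2, 226.8), which matches full travel of 60 mm. Releasing straight up, then clearing the view.

Call:
arm_command --pt "-0.08 0 0 0.15 0 0 0" --pt "-0.08 0 0 0.4 0 0 0" --pt "-0.08 0 0 1 0 0 0" --pt "-0.08 0 0 2.2 0 0 0" --pt "-0.08 0 0 3.5 0 0 0"

```text
clock: 11.1
eef_pos: [0.5671, 0.0547, 0.1924]
ee_rot: [-0.181, -3.134, 0.001]
contact_force: [1.7, 0.6, -0.2]
opening: 0.536
```

Call:
arm_command --pt "-0.08 -0.8 1 0.8 0 0 0" --pt "-0.08 -1.6 2.2 1.3 0 0 0" --pt "-0.08 -2.4 3.5 1.3 0 0 0" --pt "-0.08 -3.2 4.8 1.3 0 0 0" --pt "-0.08 -4 6 1.3 0 0 0"

```text
clock: 11.6
eef_pos: [0.4467, 0.2362, 0.231]
ee_rot: [0.181, 3.136, 0.0]
contact_force: [1.2, 0.4, 0.1]
opening: 0.536
```

Call:
arm_command --pt "-0.08 -0.8 1.2 0 0 0 0" --pt "-0.08 -1.6 2.4 0 0 0 0" --pt "-0.08 -2.4 3.6 0 0 0 0" --pt "-0.08 -3.2 4.8 0 0 0 0" --pt "-0.08 -3.2 4.8 0 0 0 0"

```text
clock: 12.1
eef_pos: [0.3492, 0.3821, 0.2307]
ee_rot: [-0.174, -3.136, -0.001]
contact_force: [-0.3, -1.6, 0.3]
opening: 0.544
```

```bash
python3 - <<'E'
from bench import r,eyes
from h import *
T=eyes.read_camera("top");S=eyes.read_camera("side")
a=cv2.resize(T["color"][110:310,170:440,::-1],(540,400));b=cv2.resize(S["color"][140:270,260:400,::-1],(260,242))
v=np.zeros((400,800,3),np.uint8);v[:,:540]=a;v[:242,540:]=b;cv2.imwrite("pics/p6.png",v)
s=r.read_state();print(s["clock"],s["eef_pos"],s["contact_force"])
k,l,st,c=cv2.connectedComponentsWithStats(brass(T))
for i in range(1,k):
    if st[i,4]>60 and 240<c[i][0]<350:
        z=.093 if st[i,4]<150 else .05;p=on(T,c[i],z);q=p[:2]-[.6126,.0498];print(st[i],c[i].round(1),p.round(4),"cab",(q@[.9936,-.1132]).round(4),(q@[.1132,.9936]).round(4))
T0=pickle.load(open("top0.pkl","rb"));D=cv2.absdiff(T0["color"],T["color"]).max(2)
k,l,st,c=cv2.connectedComponentsWithStats((cv2.medianBlur(D,3)>30).astype(np.uint8))
print([st[i].tolist() for i in range(1,k) if st[i,4]>6])
E
```

```text
12.2 [0.35129007 0.37933049 0.23068517] [-0.13275142  0.34389943 -0.24009346]
[ 275   48   68   36 1186] [307.9  65.6] [0.8974 0.0478 0.05  ] cab 0.2832 0.0303
[ 281  141   52   47 1982] [306.8 163.9] [0.6474 0.0472 0.05  ] cab 0.0349 0.0014
[284 187  12  11 104] [289.6 191.9] [0.5713 0.0849 0.093 ] cab -0.045 0.0302
[310 190  12  11 102] [315.5 195.1] [0.5645 0.0249 0.093 ] cab -0.045 -0.0302
[ 271  216   55   36 1201] [298.4 234.1] [0.4769 0.0648 0.05  ] cab -0.1366 -0.0004
[331 241  29  29 645] [344.7 254.8] [ 0.4291 -0.0454  0.05  ] cab -0.1716 -0.1154
[242 281  20  20 315] [251.6 290.2] [0.3445 0.1721 0.05  ] cab -0.2802 0.0912
[277 286  19  20 308] [286.1 295.2] [0.334  0.0912 0.05  ] cab -0.2815 0.0096
[[270, 216, 57, 48, 1572], [330, 241, 30, 29, 694], [0, 249, 149, 151, 10916], [80, 367, 37, 33, 519], [21, 375, 20, 18, 221], [10, 388, 6, 3, 12], [8, 392, 20, 8, 86]]
```

View pics/p6.png

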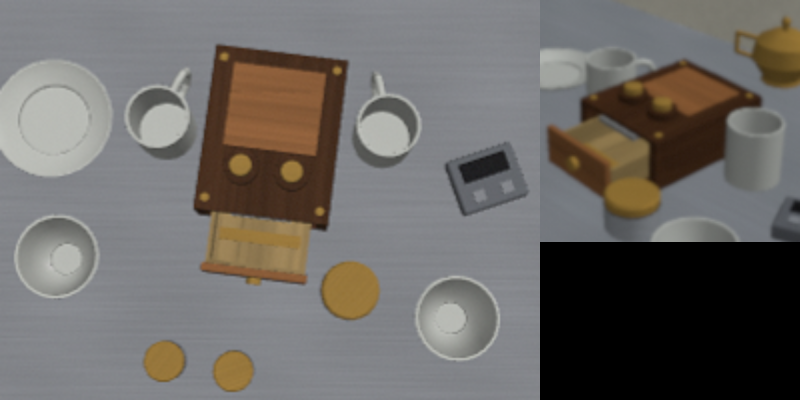

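The top view shows the drawer fully out and both buttons up at their first positions. The tin stands clear at cabinet y = -0.115. Compared with the first top picture, only the drawer, tin and arm have changed.

```bash
python3 -c "
from bench import order
print(order.hand_in())"
```

```text
the job is handed in; nothing more can be done
None
```

The job is done and handed in, at about 12 s of the 48 s allowed.

- **Tin:** I caged it loosely between the fingers and slid it along the table. It stands upright at cabinet (-0.172, -0.115), 17 mm past the 98 mm clearance limit.
- **Buttons and drawer:** I pressed both buttons together and held them on their stops for about 3 s. The force was about 26 N, with a 38 N peak at first. By the side view the drawer's stud had travelled the full 60 mm, and it passed the tin without touching it.
- **Last checks:** After release both buttons measure back at their starting positions and the drawer is open. Comparing the first and last top pictures, only the drawer, the tin and the arm had changed, and the arm was clear of everything.
- **Disagreement:** The side view alone put the tin about 9 mm further out than the top view. That matches the offset it showed at the start, so I trusted the top view.

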